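Gather pump fittings in the tote's pouring corner over the jar

TASK

Pick up the grey tote by its handle and tilt it so that all five loose steel fittings slide together into its cut-off pouring corner, and hold it like that in the air with the pouring lip over the mouth of the open white jar, just clear above the rim (well within a hand's breadth), so that I can count them before they are poured. Spill nothing, don't knock the jar or the other things on the bench, and finish still holding the tote tilted and motionless: do not put it down or let go.

Things in the scene. Friction and masses are not known exactly. Their poses are not given: they have to be found in the camera images.
- tote: grey plastic tote, 200 mm (its x) by 140 mm (its y), walls 50 mm high, 3 mm thick, floor 4 mm, about 0.3 kg (varies); origin at the centre of its underside, z up. Three corners are square; the fourth, at +x +y, is cut off at 45 degrees by a low wall 34 mm high, 57 mm long, with a small pouring lip
- tote_handle (a point): middle of the tote's fixed arched handle, 99 mm above its underside: a straight flat-sided bar that runs along the tote's x over its middle, 212 mm long, 16 mm wide (tote y), 22 mm high (88 to 110 mm above the underside), with open space around and below it
- tote_corner (a point): where the parts gather: inner foot of the cut corner's wall, on the tote floor, at (77.5, 47.5, 4) mm in the tote's frame. The parts begin to slide at a tilt of 10 to 12 degrees; tilted 30 to 40 degrees squarely towards this corner they run into it and stay behind the low wall (rocking the slope to either side frees any that hang on a wall); much beyond 50 they may spill
- tote_lip (a point): outer tip of the pouring lip, middle of its edge, at (91, 61, 39) mm in the tote's frame
- jar: empty white open-topped jar, mouth 96 mm across outside (88 mm inside), 70 mm high, loose, origin at the centre of its underside, z up
- jar_rim (a point): centre of the jar's mouth, at rim height, 70 mm above the bench
- nut1: steel thumb nut lying in the tote, a flanged disc 20 mm across, 11 mm high, origin at the centre of its flange's underside
- nut2: steel thumb nut lying in the tote, a flanged disc 20 mm across, 11 mm high, origin at the centre of its flange's underside
- nut3: steel thumb nut lying in the tote, a flanged disc 20 mm across, 11 mm high, origin at the centre of its flange's underside
- standoff1: steel hexagonal standoff lying in the tote, 20 mm long (its x), 13 mm across flats, origin at the middle of its underside
- standoff2: steel hexagonal standoff lying in the tote, 20 mm long (its x), 13 mm across flats, origin at the middle of its underside
- dish: shallow open steel dish, 170 x 110 x 25 mm, origin at the centre of its underside; a bystander that stands on the opposite side of the jar from the tote
- jar_lid: white round lid, 100 mm across, 22 mm high; bystander, origin at the centre of its underside
- gauge: round blue dial gauge lying on its back, 70 mm across, 28 mm high, with a brass stem; bystander, origin at the centre of its underside
- screwdriver: screwdriver lying on the bench; bystander
- spanner: steel spanner lying flat; bystander
- tape: black ring of tape, 90 mm across, 20 mm high; bystander, origin at the centre of its underside
- spray: closed white bottle, 60 mm across, 150 mm high, standing; bystander, origin at the centre of its underside
Not all that is in view belongs to the job. What is shaped like the jar but orange or purple is not meant.

How it is judged:
By the outcome, as a careful person would: the job done as asked, in the order asked, and still so for the second after the job is handed in, while the arm keeps its last pose, push and grip.
It also fails if it takes over 45 s, if anything falls off the work surface, if the arm or the gripper's body presses on something with over 40 N, if the wrist force passes 120 N, or if a joint passes its speed limit or range.

ROBOT

A 7-joint arm with a two-finger parallel gripper is mounted at the origin on the work surface. World frame = base frame: x ahead of the robot, y to its left, z up, the work surface at z = 0. Lengths are in m, angles in degrees, forces in N, time in s.
With the tool pointing down it reaches from about 0.425 to 0.875 m from the base axis. Payload 4.7 kg.
Tool frame: the origin (TCP) lies midway between the tips of the shut fingers; the grasp point (between the pads) lies env.grip_point_offset behind it (env.grip_point_offset is the distance from the TCP to the grasp point, in m); z points along the fingers, y is the line along which they close (so a half turn about z gives the same grasp; the last joint's range is limited). The gripper opens to 87 mm and grips with 3 to 60 N. Pads are 19 mm wide; open, the fingers measure 117 mm over their backs; the gripper's body (75 mm by 190 mm) begins 51 mm behind the grasp point.
Start: joints at [71.11, 18.392, -4.016, 83.108, 1.295, 78.541, -3.26], TCP at [0.219, -0.612, 0.223] pointing down, gripper open.
Joint ranges: [-163.93, 163.93], [-17.29, 119.83], [-79.2, 71.16], [3.27, 140.29], [-89.18, 269.18], [5.43, 117.66], [-154.24, 154.24]. Speed limits (degrees/s): [147.25, 147.25, 180, 180, 180, 180, 180].

INTERFACE

Orientations are given as [roll, pitch, yaw] about the fixed x, y, z axes, in that order (R = Rz(yaw) Ry(pitch) Rx(roll)).
In Python, from cell import env gives the robot as it stands.
- The arm moves only by the shell command python3 -m creep 'ROWS' [FORCE]. ROWS is a JSON object of lists of equal length, an entry for each row: "translation": the shift along the tool's x, y, z in units of 0.08 m (1.0 is 0.08 m), a list of three; "turn": the turn, a rotation vector about the tool's x, y, z in units of 180 degrees (1.0 is 180 degrees), a list of three; "grip": the opening, from 0 (shut) to 1 (fully open). In form: {"translation": [[x, y, z], ...], "turn": [[ax, ay, az], ...], "grip": [grip, ...]}. A call has 1 to 5 rows; each row shifts and turns the commanded pose from where the row before left it, along the tool's axes as they then stand; what a row does not reach is not made up. A row lasts 1/8 s, in which the tool goes at most 62.5 mm and 10.7 degrees, less where a joint would pass 70% of its speed; a pose out of reach is approached as far as the arm can. A call with a number of a shift or a turn outside -1 to 1 is refused whole. A call with a gripper value outside its range is refused whole. The fingers move at their own pace and stop on an object; FORCE is the grip in N (left out, the last holds). Time passes only in rows, so rows that do not move let the fingers close. It gives the time, the measured TCP pose, the force, the opening and the grip force at its end, in the units of the state.
- env.get_obs(): the state, without advancing time (a new reading comes with each control period).
- env.read_camera(name): name is "scene" or "top" or "wrist"; returns a dict with "frame" (480x640x3 uint8, red, green, blue), "z_map" (480x640 float32, m along the optical axis (not along the pixel's ray), 0 where there is no reading), "K" (3x3 intrinsics, pixels), "rvec" (rotation vector, rad) and "tvec" (3), from world to camera coordinates, as OpenCV has them. Camera axes: x right, y down, z forward; pixel columns grow to the right and rows downward; lengths in m; the calibration is good to about 2 mm. A picture is of the moment at which its call begins.
- env.sign_off(): hands the job in; it is judged then, once.
The state is a dict: "time_s": time; "qpos": joint angles; "joint_velocities": joint speeds; "effort": joint torques, N m; "tool_pos": TCP position; "tool_rot": TCP orientation; "force": force on the tool from outside, world axes, zero at the start; "wrist_torque": the same for the moment, N m; "grip_width": finger opening in m; "grasp_force": force on a finger pad.
Only numpy, scipy, OpenCV 4.12 (cv2) and the standard library are available. Lean on these libraries where they do the work, as an engineer would, in place of code of your own. Each camera call takes 0.05 s, during which the arm holds its last target. There are 200 camera calls.

## Working session

There is one attempt and no reset: what is moved stays moved. The work goes in short steps, Python scripts to look and compute and a shell command to move; the robot and the scene stay as the last step left them, time stands still between calls to the robot, and variables do not carry over. Pictures are saved under pics/ and viewed, at most 10 in all, crops included, and the job is handed in when it is done.

```bash
ls; mkdir -p pics
python3 - <<'E'
from cell import env
import cv2,numpy as np
o=env.get_obs();print({k:np.round(v,3) for k,v in o.items()},env.grip_point_offset)
for n in("top","scene"):
    c=env.read_camera(n);cv2.imwrite(f"pics/{n}0.png",c["frame"][:,:,::-1]);np.savez(f"{n}0.npz",**c)
E
```

```text
pics
{'time_s': np.float64(0.0), 'qpos': array([71.111, 18.439, -4.015, 83.175,  1.297, 78.541, -3.262]), 'joint_velocities': array([ 0.065, -0.014, -0.053, -0.06 , -0.11 ,  0.097,  0.011]), 'effort': array([-0.0000e+00, -4.9129e+01, -4.0400e-01, -3.1253e+01, -6.4000e-02,
        4.4000e-02,  0.0000e+00]), 'tool_pos': array([ 0.219, -0.611,  0.221]), 'tool_rot': array([-1.79891e+02,  8.00000e-03,  1.96970e+01]), 'force': array([-0.313, -0.124,  0.343]), 'wrist_torque': array([-0.027, -0.   ,  0.004]), 'grasp_force': np.float64(0.0), 'grip_width': np.float64(0.087)} 0.0187
```

View pics/top0.png

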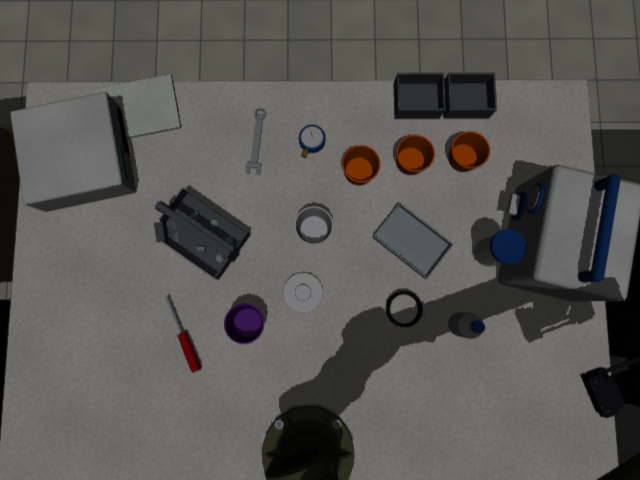

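View pics/scene0.png

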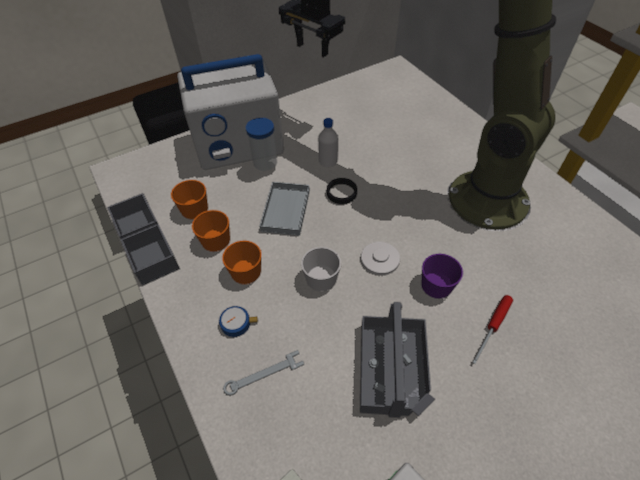

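The tote is at top (203,232), scene (395,365). The white jar is at top (314,222), scene (321,270): it is white and open, between tote and dish. The similar orange pots are at top (360,163), (414,153), (469,150), and the purple one is at (245,323). I'll confirm both the tote and the jar in one enlarged crop.

```bash
cat > h.py <<'E'
import numpy as np,cv2
from cell import env
def w(c,u,v,z=None):
    R=cv2.Rodrigues(c["rvec"])[0];t=np.ravel(c["tvec"]);K=c["K"]
    r=np.linalg.inv(K)@[u,v,1];C=-R.T@t;d=R.T@r
    if z is None: return C+d*c["z_map"][int(v),int(u)]
    return C+d*(z-C[2])/d[2]
def cloud(c):
    R=cv2.Rodrigues(c["rvec"])[0];t=np.ravel(c["tvec"]);K=c["K"]
    v,u=np.mgrid[:480,:640];z=c["z_map"]
    p=np.stack([(u-K[0,2])/K[0,0]*z,(v-K[1,2])/K[1,1]*z,z],-1)
    return (p-t)@R
def px(c,P):
    return cv2.projectPoints(np.float64(P).reshape(-1,3),c["rvec"],c["tvec"],c["K"],None)[0][:,0]
E
python3 - <<'E'
from h import *
np.set_printoptions(precision=4,suppress=True)
t=dict(np.load("top0.npz"));s=dict(np.load("scene0.npz"))
a=t["frame"][175:290,145:345];b=s["frame"][240:430,290:490]
cv2.imwrite("pics/crop1.png",np.vstack([cv2.resize(a,(600,345),interpolation=2),cv2.resize(b[45:],(350,253),interpolation=2).copy() if 0 else np.hstack([cv2.resize(b,(263,250),interpolation=2),np.zeros((250,337,3),np.uint8)])])[:,:,::-1])
P=cloud(t);Q=cloud(s)
print("table",P[400,100],w(t,314,222))
for n,M in(("top",P),("scene",Q)):
    # jar rim
    m=(abs(M[...,2]-.068)<.006)
    win=np.zeros_like(m)
    if n=="top": win[190:255,285:345]=1
    else: win[240:300,295:348]=1
    q=M[m&win][:,:2].astype(np.float32); print(n,"jar",len(q),cv2.minEnclosingCircle(q))
    win[:]=0
    if n=="top": win[180:285,150:255]=1
    else: win[300:430,350:440]=1
    q=M[win&(M[...,2]>.095)&(M[...,2]<.13)][:,:2].astype(np.float32);r=cv2.minAreaRect(q);print("handle",len(q),r,cv2.boxPoints(r).tolist())
    q=M[win&(M[...,2]>.03)&(M[...,2]<.055)];r=cv2.minAreaRect(q[:,:2].astype(np.float32));print("tote",len(q),r)
    for nm,(u0,u1,v0,v1) in dict(purple=(222,268,303,345),spray=(450,490,310,340),lid=(282,325,272,314),dish=(372,452,203,278)).items() if n=="top" else []:
        g=P[v0:v1,u0:u1].reshape(-1,3);g=g[g[:,2]>.012];print(nm,g.mean(0),g.max(0),g.min(0))
E
```

```text
table [0.1254 0.5071 0.0034] [ 0.563  -0.0184  0.007 ]
top jar 237 ((0.5461102724075317, -0.016568074002861977), 0.048086170107126236)
handle 645 ((0.5333400368690491, 0.26649045944213867), (0.21289560198783875, 0.02311868965625763), 55.09515380859375) [[0.46294909715652466, 0.18580669164657593], [0.4819088578224182, 0.17257779836654663], [0.6037309765815735, 0.3471742272377014], [0.5847712159156799, 0.3604031205177307]]
tote 693 ((0.5312490463256836, 0.26921916007995605), (0.21539810299873352, 0.14694362878799438), 55.37520217895508)
purple [0.3093 0.1589 0.0604] [0.3608 0.196  1.238 ] [ 0.2654 -0.0212  0.0121]
spray [ 0.3077 -0.3663  0.1024] [ 0.3608 -0.0212  1.238 ] [ 0.2761 -0.405   0.0138]
lid [0.3846 0.0108 0.0216] [0.4326 0.0599 1.238 ] [ 0.3383 -0.0376  0.012 ]
dish [ 0.5029 -0.257   0.0933] [ 0.6078 -0.0212  1.238 ] [ 0.3608 -0.3634  0.0121]
scene jar 259 ((0.5441513657569885, -0.014135240577161312), 0.04872399568557739)
handle 923 ((0.5319172739982605, 0.2693890929222107), (0.2134508639574051, 0.023708924651145935), 55.40367889404297) [[0.46156126260757446, 0.18826647102832794], [0.4810778498649597, 0.17480476200580597], [0.6022732853889465, 0.35051172971725464], [0.5827566981315613, 0.3639734387397766]]
tote 1108 ((0.53070467710495, 0.27480393648147583), (0.2104271799325943, 0.14968378841876984), 55.53450012207031)
```

View pics/crop1.png

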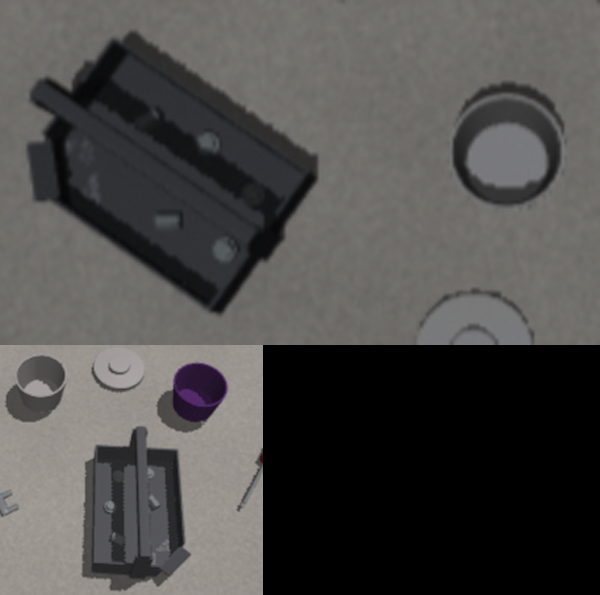

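The crop shows the white jar, open and empty, with centre at crop (508,150) and its rim measured at z 0.07 with radius 48 mm. It also shows the tote with its lip at crop (43,170), on the world +y side. That puts the tote at about (0.5325, 0.268), yaw 55.3°, and the jar at (0.545, -0.0155). Next I'll write a planner that computes row numbers.

```bash
cat >> h.py <<'E'
from scipy.spatial.transform import Rotation as Ro
def rot(o): return Ro.from_euler("xyz",o,degrees=True)
def plan(p0,R0,p1,R1,n):
    "rows from pose 0 to pose 1 (world), smooth in n rows"
    p0,p1=np.array(p0),np.array(p1)
    s=lambda k:(lambda x:x-np.sin(2*np.pi*x)/2/np.pi*.6)(k/n)
    d=(R0.inv()*R1).as_rotvec();T,W=[],[]
    p,R=p0,R0
    for k in range(1,n+1):
        q=p0+(p1-p0)*s(k);Q=R0*Ro.from_rotvec(d*s(k))
        t=np.round(R.inv().apply(q-p)/.08,2);r=np.round((R.inv()*Q).as_rotvec()/np.pi,3)
        T.append((t+0.).tolist());W.append((r+0.).tolist())
        p=p+R.apply(t*.08);R=R*Ro.from_rotvec(r*np.pi)
    for i in range(0,n,5): print('{"translation":',T[i:i+5],',"turn":',W[i:i+5],'}')
    print("end",np.round(p,4),np.round(R.as_euler("xyz",degrees=True),1))
    return p,R
E
python3 - <<'E'
from h import *
o=env.get_obs()
a=plan(o["tool_pos"],rot([180,0,19.7]),[.58,-.05,.30],rot([180,0,37]),15)
plan(*a,[.5325,.268,.24],rot([180,0,55.25]),10)
E
```

```text
{"translation": [[0.18, -0.14, -0.03], [0.23, -0.18, -0.03], [0.32, -0.23, -0.05], [0.42, -0.3, -0.06], [0.54, -0.38, -0.08]] ,"turn": [[0.0, 0.0, -0.003], [0.0, 0.0, -0.003], [0.0, 0.0, -0.004], [0.0, 0.0, -0.007], [0.0, 0.0, -0.007]] }
{"translation": [[0.66, -0.42, -0.09], [0.73, -0.45, -0.1], [0.77, -0.44, -0.1], [0.76, -0.41, -0.1], [0.69, -0.34, -0.09]] ,"turn": [[0.0, 0.0, -0.009], [0.0, 0.0, -0.01], [0.0, 0.0, -0.01], [0.0, 0.0, -0.01], [0.0, 0.0, -0.009]] }
{"translation": [[0.6, -0.27, -0.08], [0.48, -0.21, -0.06], [0.36, -0.15, -0.05], [0.27, -0.1, -0.03], [0.22, -0.08, -0.03]] ,"turn": [[0.0, 0.0, -0.008], [0.0, 0.0, -0.006], [0.0, 0.0, -0.004], [0.0, 0.0, -0.003], [0.0, 0.0, -0.003]] }
end [ 0.5802 -0.0503  0.3   ] [180.   0.  37.]
{"translation": [[0.08, -0.16, 0.03], [0.13, -0.22, 0.05], [0.21, -0.35, 0.08], [0.29, -0.46, 0.1], [0.35, -0.52, 0.11]] ,"turn": [[0.0, 0.0, -0.004], [0.0, 0.0, -0.007], [0.0, 0.0, -0.01], [0.0, 0.0, -0.014], [0.0, 0.0, -0.016]] }
{"translation": [[0.39, -0.49, 0.12], [0.35, -0.42, 0.1], [0.27, -0.29, 0.08], [0.19, -0.19, 0.05], [0.12, -0.12, 0.03]] ,"turn": [[0.0, 0.0, -0.016], [0.0, 0.0, -0.013], [0.0, 0.0, -0.01], [0.0, 0.0, -0.007], [0.0, 0.0, -0.004]] }
end [0.5323 0.2678 0.24  ] [180.    0.   55.2]
```

```bash
python3 -m creep '{"translation":[[0.2,-0.15,-0.1],[0.4,-0.3,-0.1],[0.5,-0.38,-0.1],[0.5,-0.38,-0.1],[0.5,-0.38,-0.1]],"turn":[[0,0,0],[0,0,0],[0,0,0],[0,0,0],[0,0,0]],"grip":[1,1,1,1,1]}'
python3 -m creep '{"translation":[[0.5,-0.38,-0.1],[0.5,-0.38,-0.1],[0.5,-0.38,-0.1],[0.5,-0.38,-0.1],[0.5,-0.38,-0.1]],"turn":[[0,0,0],[0,0,0],[0,0,0],[0,0,0],[0,0,0]],"grip":[1,1,1,1,1]}'
python3 -m creep '{"translation":[[0.5,-0.38,0],[0.5,-0.38,0],[0.5,-0.38,0],[0.4,-0.3,0],[0.2,-0.15,0]],"turn":[[0,0,0],[0,0,0],[0,0,0],[0,0,0],[0,0,0]],"grip":[1,1,1,1,1]}'
python3 - <<'E'
from h import *
o=env.get_obs();print(o["tool_pos"],o["tool_rot"])
plan(o["tool_pos"],rot(o["tool_rot"]),[.5325,.268,.20],rot([180,0,55.25]),10)
E
```

```text
time_s: 0.72
tool_pos: [0.336, -0.4327, 0.2634]
tool_rot: [180.0, -0.0, 19.8]
force: [0.3, 0.2, 0.3]
grip_width: 0.0872
grasp_force: 0.0
time_s: 1.35
tool_pos: [0.4721, -0.222, 0.3035]
tool_rot: [179.9, -0.0, 19.8]
force: [-0.4, 0.0, -0.4]
grip_width: 0.0868
grasp_force: 0.0
time_s: 1.98
tool_pos: [0.5869, -0.0439, 0.303]
tool_rot: [-180.0, -0.0, 20.0]
force: [0.2, -0.1, -0.0]
grip_width: 0.0871
grasp_force: 0.0
[ 0.58691838 -0.04391378  0.30302023] [-1.79954740e+02 -3.28796087e-02  1.99977265e+01]
{"translation": [[0.03, -0.17, 0.06], [0.05, -0.25, 0.08], [0.1, -0.39, 0.13], [0.16, -0.51, 0.17], [0.23, -0.57, 0.21]] ,"turn": [[0.0, 0.0, -0.009], [0.0, 0.0, -0.012], [0.0, 0.0, -0.02], [0.0, 0.0, -0.026], [0.0, 0.0, -0.031]] }
{"translation": [[0.29, -0.55, 0.2], [0.29, -0.44, 0.17], [0.24, -0.31, 0.13], [0.17, -0.2, 0.08], [0.12, -0.12, 0.06]] ,"turn": [[0.0, 0.0, -0.031], [0.0, 0.0, -0.026], [0.0, 0.0, -0.019], [0.0, 0.0, -0.013], [0.0, 0.0, -0.009]] }
end [0.5324 0.2676 0.2001] [-1.80e+02 -1.00e-01  5.53e+01]
```

```bash
python3 -m creep '{"translation":[[0.03,-0.17,0.06],[0.05,-0.25,0.08],[0.1,-0.39,0.13],[0.16,-0.51,0.17],[0.23,-0.57,0.21]],"turn":[[0,0,-0.009],[0,0,-0.012],[0,0,-0.02],[0,0,-0.026],[0,0,-0.031]],"grip":[1,1,1,1,1]}'
python3 -m creep '{"translation":[[0.29,-0.55,0.2],[0.29,-0.44,0.17],[0.24,-0.31,0.13],[0.17,-0.2,0.08],[0.12,-0.12,0.06]],"turn":[[0,0,-0.031],[0,0,-0.026],[0,0,-0.019],[0,0,-0.013],[0,0,-0.009]],"grip":[1,1,1,1,1]}'
python3 -m creep '{"translation":[[0,0,0]],"turn":[[0,0,0]],"grip":[1]}'
python3 - <<'E'
from h import *
np.set_printoptions(precision=4,suppress=True)
o=env.get_obs();print(o["tool_pos"],o["tool_rot"])
c=env.read_camera("wrist");np.savez("w0.npz",**c);cv2.imwrite("pics/w0.png",c["frame"][:,:,::-1])
M=cloud(c);g=M[(M[...,2]>.1)&(M[...,2]<.118)&(np.hypot(M[...,0]-.5325,M[...,1]-.268)<.13)]
print(len(g),cv2.minAreaRect(g[:,:2].astype(np.float32)),np.median(g[:,2]))
E
```

```text
time_s: 2.6
tool_pos: [0.559, 0.1095, 0.2499]
tool_rot: [180.0, -0.0, 37.6]
force: [0.1, 1.1, -0.0]
grip_width: 0.0868
grasp_force: 0.0
time_s: 3.22
tool_pos: [0.5329, 0.2642, 0.199]
tool_rot: [180.0, 0.0, 55.2]
force: [-0.3, -0.0, 0.1]
grip_width: 0.0868
grasp_force: 0.0
time_s: 3.35
tool_pos: [0.5334, 0.2635, 0.1991]
tool_rot: [-180.0, 0.0, 55.1]
force: [-0.5, -0.4, -0.4]
grip_width: 0.0868
grasp_force: 0.0
[0.5334 0.2635 0.1991] [-179.9856    0.0267   55.0526]
5352 ((0.5325462222099304, 0.2670932114124298), (0.21212631464004517, 0.023622803390026093), 55.30265808105469) 0.11053204556143015
```

View pics/w0.png

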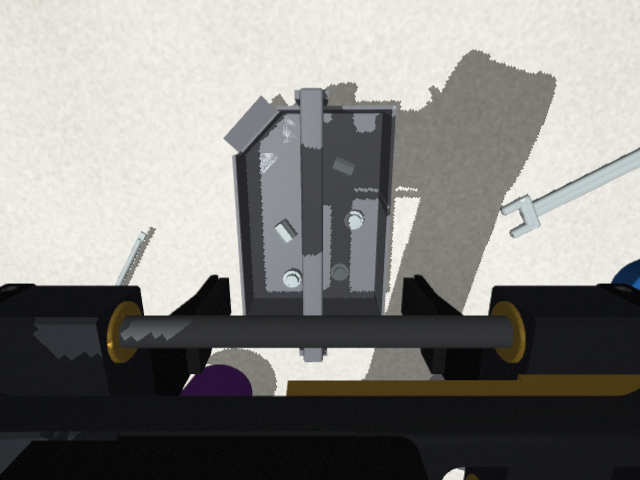

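The wrist view shows the handle bar along column 312 between the open fingers, lip at (250,125). All five parts are inside: nuts at (355,219), (291,278), (339,271) and standoffs at (285,231), (343,166). The offset is only 3 mm, so I'll descend and grip.

```bash
python3 -m creep '{"translation":[[0.03,-0.03,0.2],[0,0,0.4],[0,0,0.4],[0,0,0.34],[0,0,0.15]],"turn":[[0,0,0],[0,0,0],[0,0,0],[0,0,0],[0,0,0]],"grip":[1,1,1,1,1]}' 55
python3 -m creep '{"translation":[[0,0,0],[0,0,0],[0,0,0],[0,0,0],[0,0,0]],"turn":[[0,0,0],[0,0,0],[0,0,0],[0,0,0],[0,0,0]],"grip":[1,0,0,0,0]}' 55
python3 -m creep '{"translation":[[0,0,0],[0,0,0],[0,0,0]],"turn":[[0,0,0],[0,0,0],[0,0,0]],"grip":[0,0,0]}' 55
```

```text
time_s: 4.03
tool_pos: [0.5324, 0.2647, 0.0777]
tool_rot: [-179.9, 0.2, 54.9]
force: [-0.8, 0.0, 0.5]
grip_width: 0.0873
grasp_force: 0.0
time_s: 4.65
tool_pos: [0.5334, 0.2664, 0.0805]
tool_rot: [180.0, -0.0, 55.0]
force: [-0.8, -0.4, 0.1]
grip_width: 0.0549
grasp_force: 0.0
time_s: 5.03
tool_pos: [0.5331, 0.2664, 0.0801]
tool_rot: [-180.0, 0.0, 55.0]
force: [0.3, -0.1, 0.5]
grip_width: 0.025
grasp_force: 0.0
```

```bash
python3 -m creep '{"translation":[[0,0,0],[0,0,0],[0,0,0],[0,0,0]],"turn":[[0,0,0],[0,0,0],[0,0,0],[0,0,0]],"grip":[0,0,0,0]}' 55
python3 -m creep '{"translation":[[0,0,-0.1],[0,0,-0.25],[0,0,-0.4],[0,0,-0.5],[0,0,-0.5]],"turn":[[0,0,0],[0,0,0],[0,0,0],[0,0,0],[0,0,0]],"grip":[0,0,0,0,0]}' 55
python3 -m creep '{"translation":[[0,0,-0.35],[0,0,-0.15],[0,0,0]],"turn":[[0,0,0],[0,0,0],[0,0,0]],"grip":[0,0,0]}' 55
cat >> h.py <<'E'
LIP=np.array([.091,.061,.039])
def final(th,lip,off=0,dd=180,roll=0):
    "TCP pose for tote tilted th (deg) towards world azimuth dd+off, tote yaw dd-45, lip at lip"
    a=np.radians(dd+off);ax=np.array([-np.sin(a),np.cos(a),0])
    Rt=Ro.from_rotvec(ax*np.radians(th))*Ro.from_euler("z",dd-45,degrees=True)
    p=np.array(lip)+Rt.apply(np.array([0,0,.0803])-LIP)
    return p,Rt*Ro.from_euler("x",180,degrees=True)
E
python3 - <<'E'
from h import *
o=env.get_obs();p,R=o["tool_pos"],rot(o["tool_rot"]);print(p,o["tool_rot"],o["force"],o["qpos"].round(1))
f=final(35,[.545,-.0155,.2]);print(f[0],f[1].apply([0,0,1]))
a=plan(p,R,[.63,-.0155,.27],rot([180,0,135]),25)
plan(*a,*f,15)
E
```

```text
time_s: 5.52
tool_pos: [0.5327, 0.2667, 0.08]
tool_rot: [-180.0, 0.0, 55.0]
force: [-1.7, 1.3, 1.0]
grip_width: 0.0155
grasp_force: 55.0
time_s: 6.15
tool_pos: [0.5333, 0.2661, 0.2224]
tool_rot: [179.9, -0.0, 55.0]
force: [-0.2, 1.0, -4.8]
grip_width: 0.0153
grasp_force: 55.0
time_s: 6.52
tool_pos: [0.5334, 0.2664, 0.2608]
tool_rot: [179.9, -0.0, 55.0]
force: [-0.4, 0.4, -5.7]
grip_width: 0.0152
grasp_force: 55.0
[0.53343837 0.26639545 0.26076588] [ 1.79942654e+02 -4.88005289e-02  5.49703915e+01] [-0.4444263   0.41184423 -5.71772149] [ 10.3  16.3 -47.9  86.6  12.1  82.4 -73.1]
[ 0.60935394 -0.0367132   0.29547911] [ 5.73576436e-01  2.77555756e-17 -8.19152044e-01]
{"translation": [[-0.04, 0.05, 0.0], [-0.04, 0.05, 0.0], [-0.04, 0.06, -0.01], [-0.06, 0.07, 0.0], [-0.08, 0.08, 0.0]] ,"turn": [[0.0, 0.0, -0.007], [0.0, 0.0, -0.008], [0.0, 0.0, -0.009], [0.0, 0.0, -0.011], [0.0, 0.0, -0.014]] }
{"translation": [[-0.09, 0.1, -0.01], [-0.12, 0.1, 0.0], [-0.13, 0.11, -0.01], [-0.16, 0.12, 0.0], [-0.19, 0.11, -0.01]] ,"turn": [[0.0, 0.0, -0.015], [0.0, 0.0, -0.019], [0.0, 0.0, -0.021], [0.0, 
[... 902 characters left out ...]
0.03, -0.02]] ,"turn": [[-0.004, -0.004, 0.0], [-0.005, -0.005, 0.0], [-0.006, -0.006, 0.0], [-0.009, -0.009, 0.0], [-0.01, -0.01, 0.0]] }
{"translation": [[-0.01, -0.03, -0.04], [0.0, -0.03, -0.04], [-0.01, -0.04, -0.04], [-0.01, -0.03, -0.04], [-0.01, -0.02, -0.03]] ,"turn": [[-0.013, -0.013, 0.0], [-0.014, -0.014, 0.0], [-0.015, -0.015, 0.0], [-0.014, -0.014, 0.0], [-0.013, -0.013, 0.0]] }
{"translation": [[-0.01, -0.02, -0.04], [-0.01, -0.02, -0.02], [-0.01, -0.01, -0.02], [0.0, -0.01, -0.02], [-0.01, 0.0, -0.01]] ,"turn": [[-0.011, -0.011, 0.0], [-0.008, -0.008, 0.0], [-0.006, -0.007, 0.0], [-0.005, -0.005, 0.0], [-0.004, -0.003, 0.0]] }
end [ 0.6095 -0.0369  0.2959] [153.7  23.9 129.4]
```

```bash
python3 -m creep '{"translation":[[-0.04,0.05,0],[-0.04,0.05,0],[-0.04,0.06,-0.01],[-0.06,0.07,0],[-0.08,0.08,0]],"turn":[[0,0,-0.007],[0,0,-0.008],[0,0,-0.009],[0,0,-0.011],[0,0,-0.014]],"grip":[0,0,0,0,0]}' 55
python3 -m creep '{"translation":[[-0.09,0.1,-0.01],[-0.12,0.1,0],[-0.13,0.11,-0.01],[-0.16,0.12,0],[-0.19,0.11,-0.01]],"turn":[[0,0,-0.015],[0,0,-0.019],[0,0,-0.021],[0,0,-0.023],[0,0,-0.026]],"grip":[0,0,0,0,0]}' 55
python3 -m creep '{"translation":[[-0.2,0.1,-0.01],[-0.22,0.08,0],[-0.23,0.07,-0.01],[-0.23,0.05,-0.01],[-0.22,0.02,0]],"turn":[[0,0,-0.027],[0,0,-0.028],[0,0,-0.029],[0,0,-0.028],[0,0,-0.027]],"grip":[0,0,0,0,0]}' 55
python3 -m creep '{"translation":[[-0.22,0.01,-0.01],[-0.19,-0.01,-0.01],[-0.18,-0.03,0],[-0.15,-0.03,-0.01],[-0.13,-0.03,0]],"turn":[[0,0,-0.025],[0,0,-0.024],[0,0,-0.021],[0,0,-0.018],[0,0,-0.016]],"grip":[0,0,0,0,0]}' 55
python3 -m creep '{"translation":[[-0.11,-0.03,-0.01],[-0.08,-0.03,0],[-0.07,-0.03,0],[-0.06,-0.03,0],[-0.06,-0.02,0]],"turn":[[0,0,-0.013],[0,0,-0.011],[0,0,-0.009],[0,0,-0.008],[0,0,-0.008]],"grip":[0,0,0,0,0]}' 55
python3 - <<'E'
from h import *
o=env.get_obs();p,R=o["tool_pos"],rot(o["tool_rot"]);print(p,o["tool_rot"],o["qpos"].round(1))
f=final(35,[.545,-.0155,.2])
plan(p,R,*f,15)
E
```

```text
time_s: 7.15
tool_pos: [0.5433, 0.2348, 0.26]
tool_rot: [-179.9, 0.1, 63.9]
force: [0.4, 0.5, -5.3]
grip_width: 0.0153
grasp_force: 55.0
time_s: 7.78
tool_pos: [0.5665, 0.1681, 0.2624]
tool_rot: [-179.9, 0.0, 82.7]
force: [-0.4, -0.4, -5.3]
grip_width: 0.0154
grasp_force: 55.0
time_s: 8.4
tool_pos: [0.5963, 0.0802, 0.2648]
tool_rot: [-179.9, -0.0, 107.7]
force: [0.8, 0.7, -4.4]
grip_width: 0.0155
grasp_force: 55.0
time_s: 9.02
tool_pos: [0.619, 0.0137, 0.2671]
tool_rot: [-179.9, -0.0, 126.3]
force: [0.7, -0.8, -5.3]
grip_width: 0.0156
grasp_force: 55.0
time_s: 9.65
tool_pos: [0.63, -0.0158, 0.2688]
tool_rot: [-180.0, -0.0, 135.2]
force: [-0.5, -0.3, -5.3]
grip_width: 0.0157
grasp_force: 55.0
[ 0.63002389 -0.01575386  0.2687594 ] [-1.79980668e+02 -6.16597282e-03  1.35165910e+02] [ 38.6  22.5 -52.7  80.7  17.8  85.4  31.8]
{"translation": [[0.0, -0.01, -0.01], [0.0, -0.01, -0.01], [0.0, -0.02, -0.02], [0.0, -0.02, -0.02], [0.0, -0.03, -0.03]] ,"turn": [[-0.004, -0.004, 0.0], [-0.005, -0.005, 0.0], [-0.006, -0.006, 0.0], [-0.009, -0.009, 0.0], [-0.01, -0.011, 0.0]] }
{"translation": [[-0.01, -0.03, -0.03], [0.0, -0.03, -0.04], [-0.01, -0.03, -0.04], [-0.01, -0.03, -0.04], [-0.01, -0.03, -0.04]] ,"turn": [[-0.013, -0.012, 0.0], [-0.014, -0.015, 0.0], [-0.015, -0.014, 0.001], [-0.014, -0.014, 0.0], [-0.013, -0.013, 0.0]] }
{"translation": [[-0.01, -0.02, -0.03], [-0.01, -0.01, -0.03], [-0.01, -0.01, -0.02], [0.0, -0.01, -0.01], [-0.01, 0.0, -0.02]] ,"turn": [[-0.011, -0.011, 0.0], [-0.008, -0.009, 0.0], [-0.007, -0.006, 0.0], [-0.005, -0.005, 0.0], [-0.003, -0.004, 0.0]] }
end [ 0.6095 -0.0367  0.2959] [153.7  24.  129.3]
```

```bash
python3 -m creep '{"translation":[[0,-0.01,-0.01],[0,-0.01,-0.01],[0,-0.02,-0.02],[0,-0.02,-0.02],[0,-0.03,-0.03]],"turn":[[-0.004,-0.004,0],[-0.005,-0.005,0],[-0.006,-0.006,0],[-0.009,-0.009,0],[-0.01,-0.011,0]],"grip":[0,0,0,0,0]}' 55
python3 -m creep '{"translation":[[-0.01,-0.03,-0.03],[0,-0.03,-0.04],[-0.01,-0.03,-0.04],[-0.01,-0.03,-0.04],[-0.01,-0.03,-0.04]],"turn":[[-0.013,-0.012,0],[-0.014,-0.015,0],[-0.015,-0.014,0.001],[-0.014,-0.014,0],[-0.013,-0.013,0]],"grip":[0,0,0,0,0]}' 55
python3 -m creep '{"translation":[[-0.01,-0.02,-0.03],[-0.01,-0.01,-0.03],[-0.01,-0.01,-0.02],[0,-0.01,-0.01],[-0.01,0,-0.02]],"turn":[[-0.011,-0.011,0],[-0.008,-0.009,0],[-0.007,-0.006,0],[-0.005,-0.005,0],[-0.003,-0.004,0]],"grip":[0,0,0,0,0]}' 55
python3 -m creep '{"translation":[[0,0,0],[0,0,0],[0,0,0]],"turn":[[0,0,0],[0,0,0],[0,0,0]],"grip":[0,0,0]}' 55
python3 - <<'E'
from h import *
o=env.get_obs();print(o["tool_pos"],o["tool_rot"],o["qpos"].round(1))
im=[env.read_camera(n)["frame"][:,:,::-1] for n in("scene","top","wrist")]
a=cv2.resize(im[0][180:400,240:460],(400,400),interpolation=2);b=cv2.resize(im[1][130:280,240:390],(400,400),interpolation=2)
w=cv2.resize(im[2],(267,200));cv2.imwrite("pics/t1.png",np.vstack([np.hstack([a,b]),np.hstack([w,np.zeros((200,533,3),np.uint8)])]));cv2.imwrite("pics/w1.png",im[2])
E
```

```text
time_s: 10.28
tool_pos: [0.6241, -0.0202, 0.2759]
tool_rot: [173.8, 6.4, 134.8]
force: [-0.6, -0.3, -4.4]
grip_width: 0.0155
grasp_force: 55.0
time_s: 10.9
tool_pos: [0.613, -0.0308, 0.2881]
tool_rot: [160.8, 18.3, 131.8]
force: [-0.4, -0.0, -6.4]
grip_width: 0.0155
grasp_force: 55.0
time_s: 11.52
tool_pos: [0.6086, -0.036, 0.2954]
tool_rot: [153.8, 24.0, 129.2]
force: [0.5, -0.4, -4.7]
grip_width: 0.0156
grasp_force: 55.0
time_s: 11.9
tool_pos: [0.6096, -0.0361, 0.2961]
tool_rot: [153.7, 24.0, 129.2]
force: [-0.0, -0.5, -5.2]
grip_width: 0.0157
grasp_force: 55.0
[ 0.60963126 -0.03613769  0.29610963] [153.69721888  23.95945656 129.21205605] [ 53.4 -15.8 -43.2 113.5 -21.8  44.6  63.8]
```

View pics/t1.png

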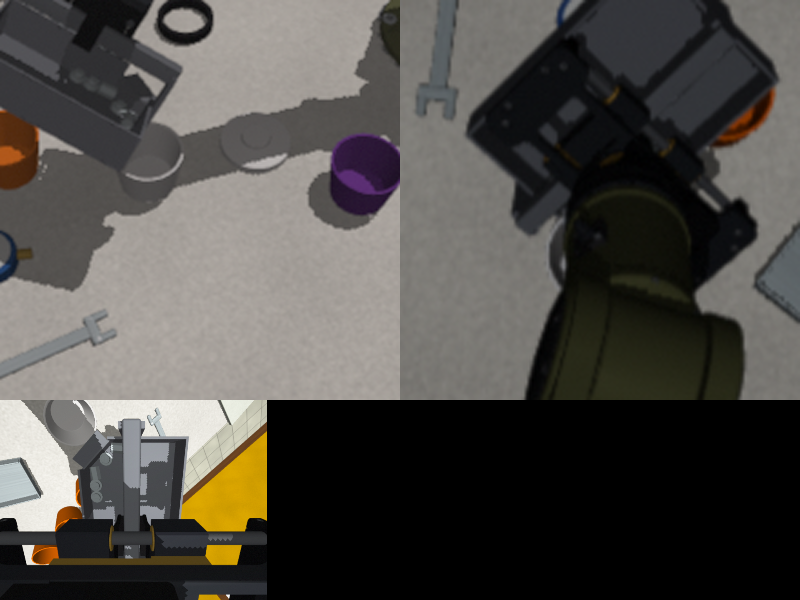

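Parts are sliding along the long wall towards the corner. Taking a closer look in the wrist picture.

Run:
```python
import cv2,numpy as np
w=cv2.imread("pics/w1.png")[0:290,140:460];cv2.imwrite("pics/w1c.png",cv2.resize(w,(640,580),interpolation=2))
```

```text
(no output)
```

View pics/w1c.png

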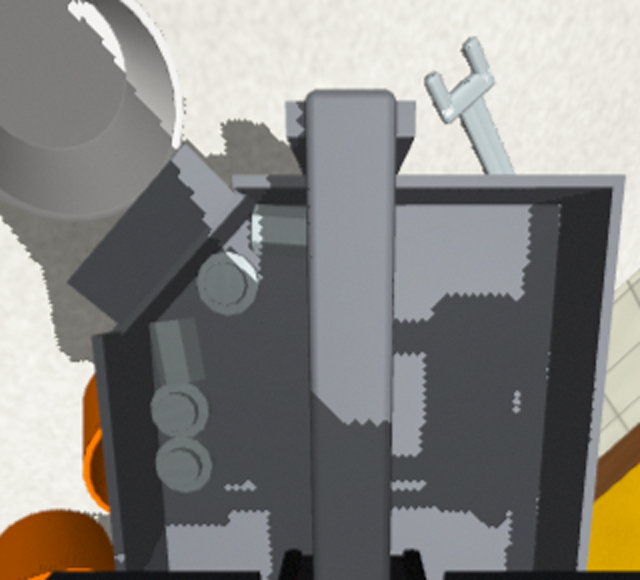

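In the crop, one nut is in the corner at (228,283), with a standoff hanging by the +x wall at (280,225). A standoff and two nuts are queued along the +y wall at (178,350), (180,410), (183,465). I'll rock the slope both ways with wrist turns about the tool axis.

```bash
H='{"translation":[[0,0,0]]}'
python3 -m creep '{"translation":[[0,0,0],[0,0,0],[0,0,0],[0,0,0],[0,0,0]],"turn":[[0,0,-0.03],[0,0,-0.04],[0,0,-0.04],[0,0,-0.04],[0,0,-0.03]],"grip":[0,0,0,0,0]}' 55 | head -3
python3 -m creep '{"translation":[[0,0,0],[0,0,0],[0,0,0],[0,0,0],[0,0,0]],"turn":[[0,0,0],[0,0,0],[0,0,0],[0,0,0],[0,0,0]],"grip":[0,0,0,0,0]}' 55 | head -3
python3 - <<'E'
from h import *
print(env.get_obs()["qpos"].round(1))
w=env.read_camera("wrist")["frame"][0:290,140:460,::-1];cv2.imwrite("pics/w2.png",cv2.resize(w,(400,362),interpolation=2))
E
python3 -m creep '{"translation":[[0,0,0],[0,0,0],[0,0,0],[0,0,0],[0,0,0]],"turn":[[0,0,0.03],[0,0,0.04],[0,0,0.04],[0,0,0.04],[0,0,0.03]],"grip":[0,0,0,0,0]}' 55 | head -3
python3 -m creep '{"translation":[[0,0,0],[0,0,0],[0,0,0],[0,0,0],[0,0,0]],"turn":[[0,0,0.03],[0,0,0.04],[0,0,0.04],[0,0,0.04],[0,0,0.03]],"grip":[0,0,0,0,0]}' 55 | head -3
python3 -m creep '{"translation":[[0,0,0],[0,0,0],[0,0,0],[0,0,0]],"turn":[[0,0,0],[0,0,0],[0,0,0],[0,0,0]],"grip":[0,0,0,0]}' 55 | head -3
python3 -m creep '{"translation":[[0,0,0],[0,0,0],[0,0,0],[0,0,0],[0,0,0]],"turn":[[0,0,-0.03],[0,0,-0.04],[0,0,-0.04],[0,0,-0.04],[0,0,-0.03]],"grip":[0,0,0,0,0]}' 55 | head -3
python3 -m creep '{"translation":[[0,0,0],[0,0,0]],"turn":[[0,0,0],[0,0,0]],"grip":[0,0]}' 55
python3 - <<'E'
from h import *
print(env.get_obs()["qpos"].round(1))
w=env.read_camera("wrist")["frame"][0:290,140:460,::-1];w=cv2.resize(w,(400,362),interpolation=2)
cv2.imwrite("pics/w23.png",np.hstack([cv2.imread("pics/w2.png"),w]))
E
```

```text
time_s: 12.68
tool_pos: [0.6095, -0.0364, 0.2959]
tool_rot: [171.5, 34.1, 164.8]
time_s: 13.3
tool_pos: [0.6094, -0.0363, 0.2961]
tool_rot: [171.4, 34.1, 164.6]
[ 46.7 -14.6 -38.  113.6 -18.4  44.   93.4]
time_s: 13.98
tool_pos: [0.6095, -0.0363, 0.2961]
tool_rot: [153.6, 23.9, 129.0]
time_s: 14.6
tool_pos: [0.6095, -0.0363, 0.2962]
tool_rot: [145.6, 7.2, 100.1]
time_s: 15.1
tool_pos: [0.6094, -0.0363, 0.2961]
tool_rot: [145.7, 7.3, 100.3]
time_s: 15.72
tool_pos: [0.6094, -0.0363, 0.296]
tool_rot: [153.8, 24.0, 129.4]
time_s: 15.98
tool_pos: [0.6095, -0.0361, 0.296]
tool_rot: [153.7, 23.9, 129.1]
force: [-0.2, 0.2, -5.4]
grip_width: 0.0158
grasp_force: 55.0
[ 49.  -15.  -39.8 113.6 -19.5  44.2  61.9]
```

View pics/w23.png

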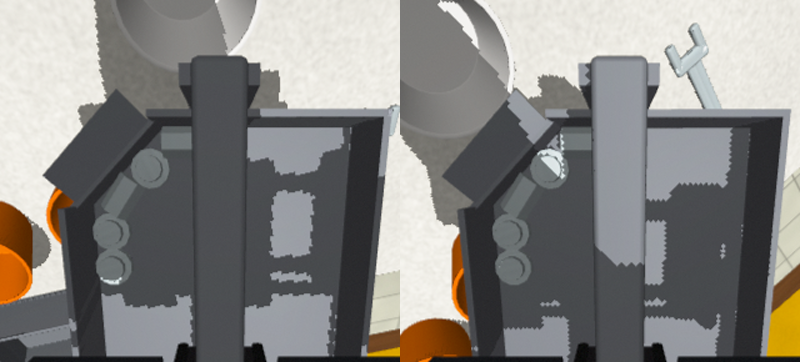

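Now a standoff and a nut lie along the cut wall. The other standoff is at (575,138), and two nuts queue on the +y wall at (510,232) and (513,267). I'll measure how far each one is from the corner point.

```bash
cat >> h.py <<'E'
def totecloud(c):
    o=env.get_obs();R=rot(o["tool_rot"])*Ro.from_euler("x",-180,degrees=True)
    M=cloud(c)-o["tool_pos"]
    return R.inv().apply(M.reshape(-1,3)).reshape(480,640,3)+[0,0,.0803]
E
python3 - <<'E'
from h import *
c=env.read_camera("wrist");T=totecloud(c)
# render height map 0..25mm above floor over tote x 0..100,y -70..70 ; 5 px/mm
im=np.zeros((141,201,3),np.uint8)
z=T[...,2];m=(z>-.004)&(z<.06)&(abs(T[...,0])<.1)&(abs(T[...,1])<.07)
ix=(T[...,0][m]*1000+100).astype(int);iy=(70-T[...,1][m]*1000).astype(int)
im[iy,ix]=c["frame"][m][:,::-1]
im=cv2.resize(im[:,100:],(505,705),interpolation=0)
cv2.circle(im,(387,112),4,(0,0,255),-1)
hm=np.zeros((141,201),np.uint8);hm[iy,ix]=np.clip(z[m]*1000*8,0,255);hm=cv2.resize(hm[:,100:],(505,705),interpolation=0)
cv2.imwrite("pics/tf.png",np.hstack([im[:400],cv2.merge([hm]*3)[:400]])[:, :1010][:, list(range(100,505))+list(range(605,1000))])
E
```

```text
(no output)
```

View pics/tf.png

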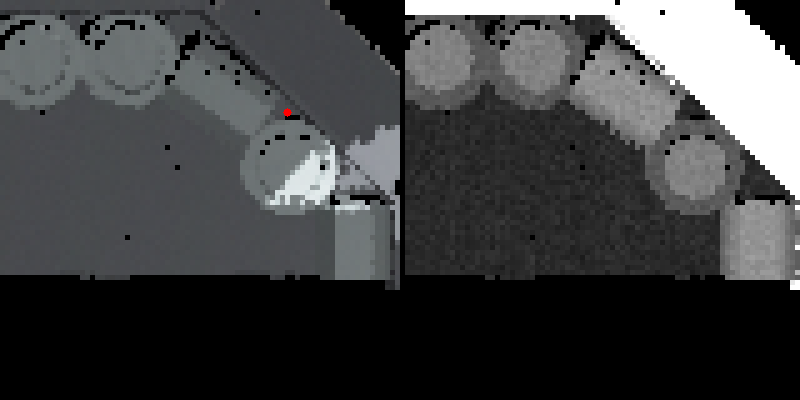

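Distances from the corner point are about 51 mm for nut A, 33 for nut B, 17 for standoff 1, 11 for nut C and 30 for standoff 2. I'll rock once more, further, to bring nut A off the wall and in behind the others.

```bash
python3 -m creep '{"translation":[[0,0,0],[0,0,0],[0,0,0],[0,0,0],[0,0,0]],"turn":[[0,0,-0.04],[0,0,-0.05],[0,0,-0.05],[0,0,-0.05],[0,0,-0.05]],"grip":[0,0,0,0,0]}' 55 | head -3
python3 -m creep '{"translation":[[0,0,0],[0,0,0],[0,0,0],[0,0,0],[0,0,0]],"turn":[[0,0,-0.05],[0,0,-0.04],[0,0,0],[0,0,0],[0,0,0]],"grip":[0,0,0,0,0]}' 55 | head -3
python3 -m creep '{"translation":[[0,0,0],[0,0,0],[0,0,0],[0,0,0],[0,0,0]],"turn":[[0,0,0.04],[0,0,0.05],[0,0,0.05],[0,0,0.05],[0,0,0.05]],"grip":[0,0,0,0,0]}' 55 | head -3
python3 -m creep '{"translation":[[0,0,0],[0,0,0],[0,0,0],[0,0,0],[0,0,0]],"turn":[[0,0,0.05],[0,0,0.04],[0,0,0],[0,0,0],[0,0,0]],"grip":[0,0,0,0,0]}' 55
cat >> h.py <<'E'
def tf(name):
    c=env.read_camera("wrist");T=totecloud(c);z=T[...,2]
    im=np.zeros((141,201,3),np.uint8);m=(z>-.004)&(z<.06)&(abs(T[...,0])<.1)&(abs(T[...,1])<.07)
    im[(70-T[...,1][m]*1000).astype(int),(T[...,0][m]*1000+100).astype(int)]=c["frame"][m][:,::-1]
    a=cv2.resize(im[:,100:],(404,564),interpolation=0);cv2.circle(a,(310,90),4,(0,0,255),-1)
    w=cv2.resize(c["frame"][0:290,140:460,::-1],(396,360),interpolation=2)
    cv2.imwrite(name,np.hstack([a,np.vstack([w,np.zeros((204,396,3),np.uint8)])]))
E
python3 - <<'E'
from h import *
o=env.get_obs();print(o["qpos"].round(1),o["tool_pos"]);tf("pics/tf2.png")
f=final(35,[.545,-.0155,.118]);plan(o["tool_pos"],rot(o["tool_rot"]),*f,10)
E
```

```text
time_s: 16.7
tool_pos: [0.6094, -0.0365, 0.296]
tool_rot: [179.0, 35.0, 178.0]
time_s: 17.32
tool_pos: [0.6094, -0.0364, 0.2961]
tool_rot: [-170.1, 33.7, -162.8]
time_s: 17.95
tool_pos: [0.6095, -0.0363, 0.2961]
tool_rot: [161.2, 30.1, 145.6]
time_s: 18.58
tool_pos: [0.6094, -0.0362, 0.2961]
tool_rot: [153.7, 24.0, 129.3]
force: [0.6, -0.4, -4.5]
grip_width: 0.0156
grasp_force: 55.0
[ 48.1 -14.8 -39.1 113.6 -19.1  44.1  61.7] [ 0.60944036 -0.03624934  0.29610634]
{"translation": [[0.02, -0.02, 0.04], [0.03, -0.03, 0.05], [0.04, -0.04, 0.09], [0.05, -0.06, 0.11], [0.07, -0.06, 0.13]] ,"turn": [[0.0, 0.0, 0.0], [0.0, 0.0, 0.0], [0.0, 0.0, 0.0], [0.0, 0.0, 0.0], [0.0, 0.0, 0.0]] }
{"translation": [[0.06, -0.07, 0.13], [0.06, -0.05, 0.12], [0.04, -0.05, 0.08], [0.03, -0.02, 0.06], [0.02, -0.02, 0.04]] ,"turn": [[0.0, 0.0, 0.0], [0.0, 0.0, 0.0], [0.0, 0.0, 0.0], [0.0, 0.001, 0.0], [-0.001, 0.0, 0.0]] }
end [ 0.6095 -0.0364  0.2131] [153.6  23.8 129.3]
```

View pics/tf2.png

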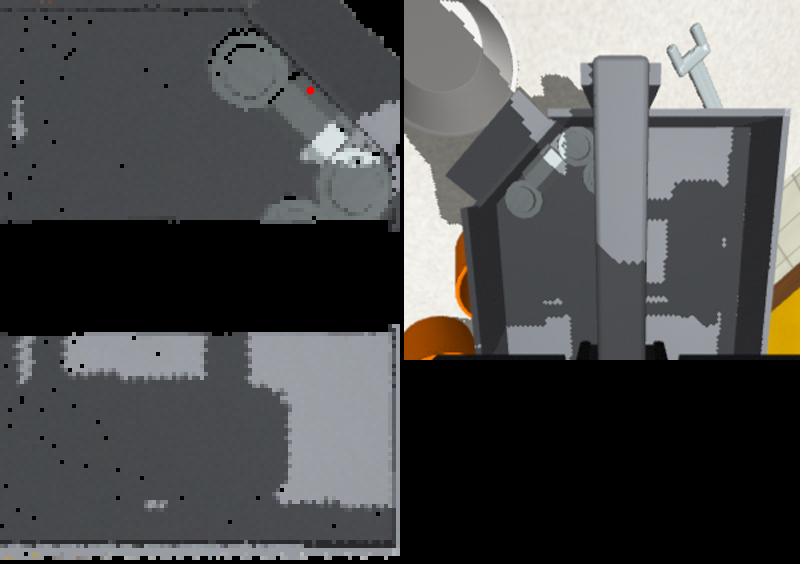

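The cluster is now a nut at 16 mm, a standoff at 6, a nut at 26 and a nut at about 31. The second standoff is hidden under the handle by the +x wall. A smaller rock to the +y side should draw that end in, and I'll check with clustering of the depth clouds.

```bash
python3 -m creep '{"translation":[[0,0,0],[0,0,0],[0,0,0],[0,0,0],[0,0,0]],"turn":[[0,0,0.03],[0,0,0.04],[0,0,0.04],[0,0,0.03],[0,0,0]],"grip":[0,0,0,0,0]}' 55 | head -3
python3 -m creep '{"translation":[[0,0,0],[0,0,0],[0,0,0],[0,0,0],[0,0,0]],"turn":[[0,0,0],[0,0,-0.03],[0,0,-0.04],[0,0,-0.04],[0,0,-0.03]],"grip":[0,0,0,0,0]}' 55 | head -3
python3 -m creep '{"translation":[[0,0,0],[0,0,0],[0,0,0]],"turn":[[0,0,0],[0,0,0],[0,0,0]],"grip":[0,0,0]}' 55 | head -3
cat >> h.py <<'E'
def parts():
    for n in("wrist","scene"):
        T=totecloud(env.read_camera(n));x,y,z=np.moveaxis(T,-1,0)
        m=(z>.0085)&(z<.021)&(x>-.09)&(x<.095)&(abs(y)<.064)&(x+y<.123)
        g=np.zeros((150,220),np.uint8);g[(y[m]*1000+75).astype(int),(x[m]*1000+110).astype(int)]=255
        g=cv2.morphologyEx(g,cv2.MORPH_CLOSE,np.ones((3,3)))
        k,l,s,ce=cv2.connectedComponentsWithStats(g)
        print(n,[(s[i,4],[round(float(ce[i,0]-110)),round(float(ce[i,1]-75))],"dist",round(float(np.hypot(*(ce[i]-[187.5,122.5]))))) for i in range(1,k) if s[i,4]>15])
        cv2.imwrite(f"pics/{n}_g.png",g)
        for r in g[60:142:3,120:206:2]: print("".join(".#"[int(v>0)] for v in r))
E
python3 - <<'E'
from h import *
parts()
E
```

```text
time_s: 19.25
tool_pos: [0.6095, -0.0363, 0.2961]
tool_rot: [146.7, 11.3, 106.4]
time_s: 19.88
tool_pos: [0.6094, -0.0362, 0.296]
tool_rot: [153.8, 24.1, 129.5]
time_s: 20.25
tool_pos: [0.6094, -0.0363, 0.2961]
tool_rot: [153.7, 24.0, 129.2]
wrist [(np.int32(1138), [71, 35], 'dist', 14)]
...........................................
...........................................
...........................................
...........................................
...........................................
...........................................
...........................................
...........................................
...........................................
...........................................
.....................................######
..........................#####.....#######
.........................########..########
........................###################
........................###################
........................#################..
.........................###############...
...........................#.#########.....
...................
[... 1112 characters left out ...]
........................#..........##..#
...........................##..#.....##....
............................##..#..####..#.
..........................##......#........
.................................#####.....
................................######.....
...............................###.........
............................####.##........
................................#..........
.........................##.#..............
......................#####................
............................#..............
...........................................
...........................................
...........................................
...........................................
```

```bash
python3 -m creep '{"translation":[[0,0,0],[0,0,0],[0,0,0],[0,0,0],[0,0,0]],"turn":[[0,0,0.04],[0,0,0.05],[0,0,0.05],[0,0,0.05],[0,0,0.03]],"grip":[0,0,0,0,0]}' 55 | head -3
python3 -m creep '{"translation":[[0,0,0],[0,0,0],[0,0,0]],"turn":[[0,0,0],[0,0,0],[0,0,0]],"grip":[0,0,0]}' 55 | head -3
python3 -m creep '{"translation":[[0,0,0],[0,0,0],[0,0,0],[0,0,0],[0,0,0]],"turn":[[0,0,-0.03],[0,0,-0.05],[0,0,-0.05],[0,0,-0.05],[0,0,-0.04]],"grip":[0,0,0,0,0]}' 55 | head -3
python3 -m creep '{"translation":[[0,0,0],[0,0,0],[0,0,0]],"turn":[[0,0,0],[0,0,0],[0,0,0]],"grip":[0,0,0]}' 55 | head -3
python3 - <<'E'
from h import *
parts();print(env.get_obs()["qpos"].round(1))
E
```

```text
time_s: 20.98
tool_pos: [0.6095, -0.0363, 0.2962]
tool_rot: [145.1, 3.1, 94.1]
time_s: 21.35
tool_pos: [0.6094, -0.0362, 0.2961]
tool_rot: [145.1, 3.2, 94.3]
time_s: 21.98
tool_pos: [0.6094, -0.0362, 0.2959]
tool_rot: [153.8, 24.1, 129.5]
time_s: 22.35
tool_pos: [0.6095, -0.0363, 0.2961]
tool_rot: [153.7, 24.0, 129.1]
wrist [(np.int32(1209), [68, 38], 'dist', 13)]
...........................................
...........................................
...........................................
...........................................
...........................................
...........................................
...........................................
...........................................
...........................................
...........................................
....................................#######
....................................#######
...................................########
.......................###.......########..
.....................########...#########..
....................##########..##########.
....................#########
[... 1271 characters left out ...]
......................##........###.....
........................####.......###.....
.......................##..##.....#..#.....
...........................###.............
.........................#....#####........
..............................###..........
..............................####.........
............................##.............
......................#...#................
....................#...##...#.............
.....................##..#.................
.....................#.....................
....................#......................
......................##...................
...........................................
[ 45.4 -14.4 -37.  113.7 -17.8  43.9  60.5]
```

Everything is now within about 38 mm of the corner point, so I'll descend over the jar.

```bash
python3 -m creep '{"translation":[[0.02,-0.02,0.04],[0.03,-0.03,0.05],[0.04,-0.04,0.09],[0.05,-0.06,0.11],[0.07,-0.06,0.13]],"turn":[[0,0,0],[0,0,0],[0,0,0],[0,0,0],[0,0,0]],"grip":[0,0,0,0,0]}' 55
python3 -m creep '{"translation":[[0.06,-0.07,0.13],[0.06,-0.05,0.12],[0.04,-0.05,0.08],[0.03,-0.02,0.06],[0.02,-0.02,0.04]],"turn":[[0,0,0],[0,0,0],[0,0,0],[0,0,0],[0,0,0]],"grip":[0,0,0,0,0]}' 55
python3 -m creep '{"translation":[[0,0,0],[0,0,0],[0,0,0]],"turn":[[0,0,0],[0,0,0],[0,0,0]],"grip":[0,0,0]}' 55|head -3
python3 - <<'E'
from h import *
np.set_printoptions(precision=4,suppress=True)
o=env.get_obs();R=rot(o["tool_rot"])*Ro.from_euler("x",-180,degrees=True)
print("lip",o["tool_pos"]+R.apply(LIP-[0,0,.0803]),"tilt",np.degrees(np.arccos(R.apply([0,0,1])[2])),o["qpos"].round(1),o["grasp_force"])
parts()
W=env.read_camera("wrist");S=env.read_camera("scene")
for n,c in(("w",W),("s",S)):
    M=cloud(c);q=M[(abs(M[...,2]-.068)<.004)&(np.hypot(M[...,0]-.545,M[...,1]+.0155)<.06)][:,:2].astype(np.float32);print(n,"jar",len(q),cv2.fitEllipse(q) if len(q)>9 else "",q.min(0),q.max(0))
a=cv2.resize(S["frame"][180:400,240:460],(400,400),interpolation=2);b=cv2.resize(W["frame"][0:290,140:460],(400,363),interpolation=2)
cv2.imwrite("pics/end.png",np.hstack([a,np.vstack([b,np.zeros((37,400,3),np.uint8)])])[:,:,::-1])
E
```

```text
time_s: 23.08
tool_pos: [0.6091, -0.0364, 0.2539]
tool_rot: [153.7, 24.0, 129.2]
force: [-0.4, -0.6, -5.6]
grip_width: 0.0154
grasp_force: 55.0
time_s: 23.7
tool_pos: [0.6097, -0.0363, 0.213]
tool_rot: [153.7, 24.0, 129.2]
force: [-1.1, 0.4, -4.7]
grip_width: 0.0151
grasp_force: 55.0
time_s: 24.08
tool_pos: [0.6098, -0.0364, 0.2136]
tool_rot: [153.7, 24.0, 129.2]
lip [ 0.5455 -0.0152  0.118 ] tilt 35.04149246219723 [ 45.4 -10.2 -39.8 120.5 -16.1  33.2  59.7] 55.00979678705335
wrist [(np.int32(1211), [68, 38], 'dist', 13)]
...........................................
...........................................
...........................................
...........................................
...........................................
...........................................
...........................................
...........................................
...........................................
...........................................
....................................#######
....................................#######
...................................########

[... 1652 characters left out ...]
..
.................................#.........
............................##.............
........................#.#................
.....................####..................
.........................#.................
........................##.................
....................#......................
...........##..............................
...........................................
w jar 2865 ((0.5443494915962219, -0.016580309718847275), (0.08995891362428665, 0.09012343734502792), 80.80347442626953) [ 0.4974 -0.0645] [0.5828 0.0309]
s jar 99 ((0.54569011926651, -0.0141062680631876), (0.0901351273059845, 0.09408162534236908), 25.480506896972656) [ 0.497  -0.0558] [0.5727 0.0346]
```

View pics/end.png

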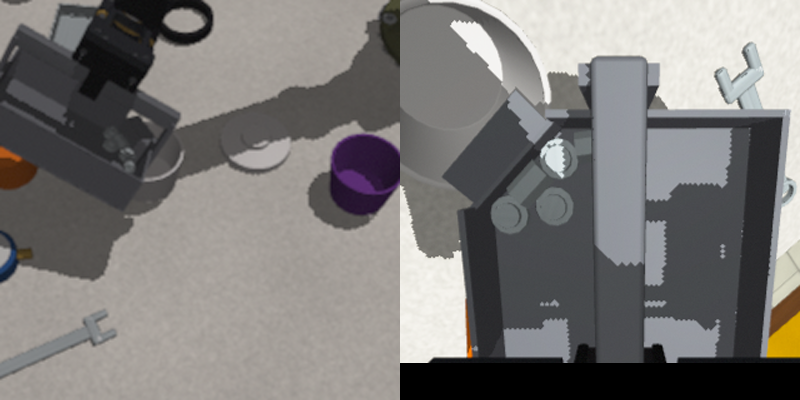

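All five parts are gathered at the corner: nuts at (509,214), (555,207), (557,157) and standoffs at (525,183), (580,148). The jar hasn't moved and the lip is over its centre. I'll lower 10 mm more, settle and hand in.

```bash
python3 -m creep '{"translation":[[0.02,-0.02,0.03],[0.03,-0.03,0.05],[0.01,-0.01,0.02],[0,0,0],[0,0,0]],"turn":[[0,0,0],[0,0,0],[0,0,0],[0,0,0],[0,0,0]],"grip":[0,0,0,0,0]}' 55
python3 -m creep '{"translation":[[0,0,0],[0,0,0],[0,0,0]],"turn":[[0,0,0],[0,0,0],[0,0,0]],"grip":[0,0,0]}' 55
python3 - <<'E'
from h import *
o=env.get_obs();R=rot(o["tool_rot"])*Ro.from_euler("x",-180,degrees=True)
l=o["tool_pos"]+R.apply(LIP-[0,0,.0803]);print(l,o["joint_velocities"].round(2))
if np.hypot(l[0]-.545,l[1]+.0155)<.01 and l[2]>.1: print(env.sign_off())
E
```

```text
time_s: 24.9
tool_pos: [0.6087, -0.0364, 0.2028]
tool_rot: [153.7, 24.0, 129.2]
force: [0.5, 0.1, -5.3]
grip_width: 0.0156
grasp_force: 55.0
time_s: 25.28
tool_pos: [0.6086, -0.0364, 0.2027]
tool_rot: [153.7, 24.0, 129.2]
force: [-1.2, -0.0, -5.2]
grip_width: 0.0158
grasp_force: 55.0
[ 0.54426714 -0.01513332  0.10721744] [-0.03 -0.04 -0.03  0.   -0.04 -0.02 -0.01]
the job is handed in; nothing more can be done
None
```

The job is handed in: the arm is holding the tote still at about 35°, with all five fittings gathered at the pouring corner (the farthest about 40 mm from its foot), the lip about 37 mm above the rim over the centre of the white jar's mouth, nothing spilled, and no sign of anything knocked.

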